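# Put the stone polisher in fast gear and start it

## Robot

A 6-joint arm with a two-finger parallel gripper is mounted at the origin on the work surface. World frame = base frame: x ahead of the robot, y to its left, z up, the work surface at z = 0. Lengths are in m, angles in rad, forces in N, time in s.
With the tool pointing down it reaches from about 0.425 to 0.925 m from the base axis. Payload 12.5 kg.
Tool frame: the origin (TCP) lies at the centre of the arm's flange, where the gripper is bolted on; the fingertips stand 173 mm ahead of it and the grasp point (between the pads) lies 155 mm ahead of it; z points along the fingers, y is the line along which they close (so a half turn about z gives the same grasp; the last joint's range is limited). The gripper opens to 85 mm and grips with 20 to 120 N. Pads are 22 mm wide; open, the fingers measure 114 mm over their backs; the gripper's body (76 mm by 85 mm) begins 54 mm behind the grasp point. The pads swing forward as they close: fully open they stand 13 mm farther back than shut.
Start: joints at [-1.361, 0.491, 1.559, -0, 1.092, -0.106], TCP at [0.194, -0.594, 0.405] pointing down, gripper open.
Joint ranges: [-3.1, 3.1], [-0.84, 2.19], [0.05, 2.79], [-1.13, 4.28], [0.06, 2.93], [-2.69, 2.69]. Speed limits (rad/s): [2.22, 2.22, 2.79, 3.14, 3.14, 3.14].

## Interface

Orientations are given as a rotation vector (axis times angle).
In Python, from rig import ctrl, get_image, job, spot_in gives the robot as it stands.
- The arm moves only by the tool jog_arm, never from a script. Its argument "plan" is a list of rows, each a list of 3 entries, a list of its own where there are three numbers: the shift along the tool's x, y, z scaled (see below), then the turn, a rotation vector about the tool's x, y, z scaled (see below), then the opening, from 0 (shut) to 1 (fully open). In form: [[[dx, dy, dz], [rx, ry, rz], fingers], ...]. A call has 1 to 20 rows; each row shifts and turns the commanded pose from where the row before left it, along the tool's axes as they then stand; what a row does not reach is not made up. The controller multiplies each number of a shift by 25 mm and each number of a turn by 4 degrees. A row lasts 1/12 s, in which the tool goes at most 41.7 mm and 7.16 degrees, less where a joint would pass 70% of its speed; a pose out of reach is approached as far as the arm can. A call with a number of a shift or a turn outside -1 to 1 is refused whole. A call with a gripper value outside its range is refused whole. The fingers move at their own pace and stop on an object; the grip force is fixed at half the most. Time passes only in rows, so rows that do not move let the fingers close. It gives the time, the measured TCP pose, the force, the opening and the grip force at its end, in the units of the state.
- ctrl.observe(): the state, without advancing time (a new reading comes with each control period).
- get_image(name): name is "side" or "top"; returns a dict with "pixels" (480x640x3 uint8, red, green, blue), "range_z" (480x640 float32, m along the optical axis (not along the pixel's ray), 0 where there is no reading), "fx", "fy", "cx", "cy" (pixels), "pose" (4x4, takes a point from camera to world coordinates). Camera axes: x right, y down, z forward; pixel columns grow to the right and rows downward; lengths in m; the calibration is good to about 2 mm. A picture is of the moment at which its call begins.
- job.finish_job(): hands the job in; it is judged then, once.
Trained networks look in a picture, given as the dict that the camera call returned (one of the last four; its "shot" number tells which), for a name from the list of things; names that differ only in an ending like _2 or _b are one class to them, and where a whole thing is asked for, a point or a joint stands for the part that bears it (a point fixed in the world has none). Each returns a list of dicts, best first, with "p" (0 to 1); they miss things now and then, are a little off and sometimes report something else, mostly with a low value. They report only what shows in the picture. A call takes as long as a camera call.
- spot_in(thing, picture): "box" ([left, top, width, height] in pixels, round what is visible of it).
The state is a dict: "clock": time; "q": joint angles; "joint_vel": joint speeds; "tau": joint torques, N m; "eef_pos": TCP position; "orientation": TCP orientation; "wrist_force": force on the tool from outside, world axes, zero at the start; "moment": the same for the moment, N m; "gripper_width": finger opening in m; "grip_force": force on a finger pad.
Only numpy, scipy, OpenCV 4.12 (cv2) and the standard library are available. Lean on these libraries where they do the work, as an engineer would, in place of code of your own. Each camera call takes 0.05 s, during which the arm holds its last target. There are 200 camera calls.

## Task

Get the bench stone polisher running fast: push its gear lever with the fingertips from off, past the slow notch in the middle, until it is fully home at the second stop, then press the flat start button right down and let go. Do not grip anything, do not press the start button before the lever is home, do not press the mushroom-headed stop button at all, and leave the stones and everything else on the bench where they are.

Things in the scene. Friction and masses are not known exactly. Their poses are not given: they have to be found in the camera images.
- polisher: Bench stone polisher, fixed: grey box 260 (x) x 440 (y) x 100 mm high, origin at the centre of its underside, z up, -x its front towards the robot. A round lap wheel (224 across, top at 124) fills the +y half of its flat top; the -y half is the control panel with lever, start and stop buttons. Its place differs by some 15 cm and its yaw by 17 degrees.
- lever (a joint): Gear lever, rad about the vertical at lever_hinge: 0 off, 0.6 slow notch (first detent), 1.2 fast, the second, hard stop. Starts within 0.03 of off. Growing: clockwise from above, the grip goes towards the lap wheel (polisher's +y). Leaving off or the notch takes 5 to 10 N at the grip; past about 1.0 it snaps home, short of that it falls back. Cannot be lifted.
- lever_grip (a point): Centre of the upright black grip at the lever's end, 90 mm from the hinge axis: a flat-sided block 24 mm along the travel x 22 mm x 44 mm high, centre 138 mm and top 160 mm above the bench. It stands on a level steel arm 14 mm wide whose top is 116 mm above the bench. Only to be pushed: fingers pressing its front and back at once count as gripping.
- lever_hinge (a point): Point on the lever's vertical hinge axis, 112 mm above the bench, at (50, -115) mm in the polisher's x, y. At lever 0.6 the arm points from here along the polisher's -x. Two 18 mm high end pins stand 50 mm from the axis.
- start (a joint): Travel of the start button in m: 0 = up, 0.006 = right down (about 5 N, springs back).
- start_top (a point): Centre of the start button's flat top, 122 mm above the bench when up: black flat-topped round cap, 28 mm across, in a dark steel collar 44 mm across and 12 mm high on the panel's front edge. Start and stop may swap places (120 mm apart) from run to run.
- stop (a joint): Travel of the stop button in m: 0 = up, 0.006 = pressed (about 5 N).
- stop_top (a point): Centre of the stop button's top, 138 mm above the bench: black domed mushroom head, 44 mm across and wider than its stem, in a like collar. Taller and broader than the start button.
- pebble_lap: Bystander, loose: grey round pebble, 44 mm across and 22 high, lying on the polisher's lap wheel (mm); origin at the centre of its underside. Leave it alone.
- pebble_panel: Bystander, loose: dark pebble, 36 mm across and 18 high, lying at the far corner of the polisher's control panel (mm); origin at the centre of its underside. Leave it alone.
- bar: Bystander, loose: brown brick of polishing compound, 30 x 50 x 24 high, lying on the far edge of the control panel near the wheel (mm); origin at the centre of its underside. Leave it alone.
- tray: Bystander, loose: wooden tray of pebbles, 200 x 260 x 35 high, on the bench to the left (mm); origin at the centre of its underside. Leave it alone.
- tin: Bystander, loose: closed plain metal can, 76 across and 100 high, standing to the left near the robot (mm); origin at the centre of its underside. Leave it alone.
- brush: Bystander, loose: wooden-handled bench brush, 190 long and about 20 high, lying to the right, near the robot (mm); origin at the middle of its length, underside. Leave it alone.
- jar: Bystander, loose: closed amber glass jar, 68 across and 85 high, standing to the right (mm); origin at the centre of its underside. Leave it alone.
- block: Bystander, loose: cork sanding block, 100 x 60 x 30 high, lying to the right (mm); origin at the centre of its underside. Leave it alone.

How it is judged:
On the way, in this order (a step that is already met when the one before it is completed fails the run):
1. the lever is home at the second stop (value of joint lever above 1.14 rad), for 0.2 s.
2. the start button is pressed down (value of joint start above 0.0045 m), for 0.05 s.
At the end, for the whole second after the job is handed in: The lever rests at the second stop (above 1.14 rad of 1.2), both buttons are up again, and no stone, tool or container lies more than 15 mm from where it began; the start button went at least 4.5 mm of its 6 mm down after the lever was home (value of joint lever above 1.14 rad and velocity of joint lever below 0.05 rad/s and value of joint each of start, stop below 0.0015 m and distance of each of pebble_lap, pebble_panel, bar, tray, tin, brush, jar, block from where it was at the start of the episode below 0.015 m); the robot touches nothing.
It fails at once if the start button is pushed (over 1.5 mm) before the lever is home (value of joint start above 0.0015 m and value of joint lever below 1.14 rad).
It fails at once if the stop button is pressed (over 2 mm) (value of joint stop above 0.002 m).
It fails at once if the grip is pinched: fingers press on its front and back at once (contact force between the fingers and lever_c3 above 3 N and contact force between the fingers and lever_c4 above 3 N).
It fails at once if a bystander is lifted, carried or pushed more than 15 mm (distance of any of pebble_lap, pebble_panel, bar, tray, tin, brush, jar, block from where it was at the start of the episode above 0.015 m).
It also fails if it takes over 48 s, if anything falls off the work surface, if the arm or the gripper's body presses on something with over 40 N, if the wrist force passes 120 N, or if a joint passes its speed limit or range.

## Working session

There is one attempt and no reset: what is moved stays moved. The work goes in short steps, Python scripts to look and compute and a tool call to move; the robot and the scene stay as the last step left them, time stands still between calls to the robot, and variables do not carry over. Pictures are saved under pics/ and viewed, at most 10 in all, crops included, and the job is handed in when it is done.

Besides the shell and the picture viewer there is one more tool, called after "Request:" as name([rows], argument=value, ...), one row to a line, values as JSON. jog_arm: Moves the arm, as the interface text tells. Shifts and turns lie within -1 to 1; 1 stands for 25 mm of shift or 4 degrees of turn. Its arguments: {"type":"object","properties":{"plan":{"type":"array"}},"required":["plan"]}

```bash
mkdir -p pics
cat > h.py <<'E'
import numpy as np,cv2
from rig import ctrl,get_image,job,spot_in
def world(p):
    z=p["range_z"];v,u=np.mgrid[:480,:640]
    c=np.stack([(u-p["cx"])/p["fx"]*z,(v-p["cy"])/p["fy"]*z,z,np.ones_like(z)],-1)
    w=(c@np.array(p["pose"]).T)[...,:3]; w[z==0]=np.nan
    return w
def save(p,n): cv2.imwrite(f"pics/{n}.png",p["pixels"][...,::-1])
E
python3 - <<'E'
from h import *
np.set_printoptions(precision=3,suppress=True)
for n in("top","side"):
    p=get_image(n);save(p,n+"1");W=world(p);np.save(n+"1.npy",W)
    print(n,np.array(p["pose"])[:3,3])
    for t in("polisher","lever_grip","start_top","stop_top","tin","jar"):
        for d in spot_in(t,p)[:2]:
            b=np.array(d["box"]).astype(int);c=W[b[1]:b[1]+b[3],b[0]:b[0]+b[2]].reshape(-1,3)
            print(t,round(d["p"],2),b,np.nanmedian(c,0),np.nanmax(c[:,2]))
s=ctrl.observe();print(s["clock"],s["eef_pos"],s["orientation"])
E
```

```text
top [0.252 0.078 1.359]
polisher 0.74 [250 151 207 147] [0.592 0.031 0.1  ] 0.1664304881107903
polisher 0.34 [392 177  47  36] [ 0.672 -0.107  0.102] 0.1664304881107903
lever_grip 0.69 [391 184  45  32] [ 0.66  -0.103  0.104] 0.1664304881107903
lever_grip 0.56 [352 158  23  15] [0.729 0.016 0.123] 0.13075218159313917
start_top 0.58 [282 220  16  21] [0.559 0.171 0.142] 0.15129055109180145
start_top 0.44 [430 237  14  10] [ 0.56  -0.155  0.122] 0.12700438537182746
stop_top 0.62 [375 244  20  18] [ 0.525 -0.04   0.134] 0.14339355671609044
tin 0.83 [183 325  40  36] [0.307 0.344 0.1  ] 0.10931668969022712
jar 0.57 [508 237  39  30] [ 0.564 -0.371  0.075] 0.09405739424955017
side [ 0.331 -0.947  0.877]
polisher 0.61 [281 213 161 137] [ 0.607 -0.027  0.078] 0.1634200176980528
lever_grip 0.64 [371 270  28  26] [ 0.657 -0.099  0.111] 0.1634200176980528
start_top 0.16 [223 205  28  42] [0.304 0.325 0.044] 0.10648108675050083
stop_top 0.56 [322 269  18  13] [ 0.525 -0.05   0.13 ] 0.14316145817481285
tin 0.73 [224 206  24  42] [0.3   0.32  0.054] 0.10648108675050083
jar 0.72 [370 377  36  53] [ 0.568 -0.399  0.057] 0.09118048870345863
jar 0.42 [278 210 165 138] [ 0.607 -0.012  0.074] 0.1634200176980528
0.7 [ 0.194 -0.594  0.405] [ 3.102  0.494 -0.   ]
```

Run:
```python
from h import *
np.set_printoptions(precision=4,suppress=True)
W=np.load("top1.npy")
im=cv2.imread("pics/top1.png");cv2.imwrite("pics/c1.png",cv2.resize(im[140:310,230:470],None,fx=3.3,fy=3.3,interpolation=2))
P=W[140:310,230:470].reshape(-1,3);P=P[~np.isnan(P[:,0])]
box=P[(P[:,2]>.085)]
r=cv2.minAreaRect(box[:,:2].astype(np.float32)*1000);print(r)
g=P[(P[:,2]>.151)&(P[:,1]<-.03)];print("grip",g.mean(0),len(g),np.ptp(g,0),g.min(0),g.max(0))
for n,c,lo in(("start",(.56,-.155),.117),("stop",(.525,-.04),.128)):
    d=P[(np.hypot(P[:,0]-c[0],P[:,1]-c[1])<.04)&(P[:,2]>lo)];print(n,d.mean(0),len(d),np.ptp(d,0))
S=np.load("side1.npy").reshape(-1,3)
g=S[(S[:,2]>.145)&(S[:,1]<-.03)&(S[:,1]>-.2)&(abs(S[:,0]-.65)<.1)];print("side grip",g.mean(0),len(g),g.min(0),g.max(0))
```

```text
((607.2797241210938, 33.18025207519531), (260.945068359375, 440.7115478515625), 15.337465286254883)
grip [ 0.627  -0.1318  0.1601] 120 [0.0325 0.0302 0.0149] [ 0.6125 -0.1473  0.1515] [ 0.6451 -0.1171  0.1664]
start [ 0.5605 -0.1549  0.1221] 123 [0.0332 0.0291 0.01  ]
stop [ 0.5279 -0.039   0.135 ] 276 [0.0427 0.0399 0.0154]
side grip [ 0.626  -0.1372  0.1567] 118 [ 0.6122 -0.1483  0.1452] [ 0.6439 -0.1198  0.1634]
```

View pics/c1.png

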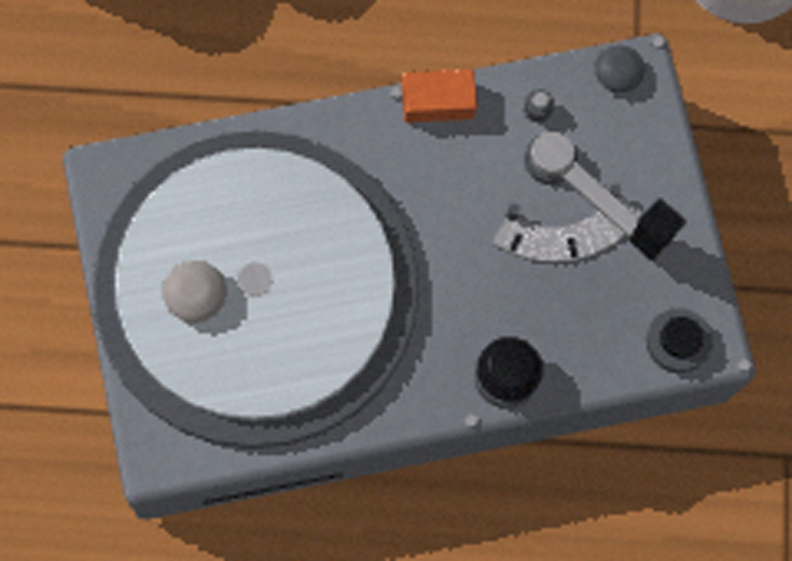

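Request:
jog_arm([
  [[0.96,-0.45,0],[0,0,0],0],
  [[0.96,-0.45,0],[0,0,0],0],
  [[0.96,-0.45,0],[0,0,0],0],
  [[0.96,-0.45,0],[0,0,0],0],
  [[0.96,-0.45,0],[0,0,0],0],
  [[0.96,-0.45,0],[0,0,0],0],
  [[0.96,-0.45,0],[0,0,0],0],
  [[0.96,-0.45,0],[0,0,0],0],
  [[0.96,-0.45,0],[0,0,0],0],
  [[0.96,-0.45,0],[0,0,0],0],
  [[0.96,-0.45,0],[0,0,0],0],
  [[0.96,-0.45,0],[0,0,0],0],
  [[0.96,-0.45,0],[0,0,0],0],
  [[0.96,-0.45,0],[0,0,0],0],
  [[0.96,-0.45,0],[0,0,0],0],
  [[0.96,-0.45,0],[0,0,0],0],
  [[0.96,-0.45,0],[0,0,0],0],
  [[0.96,-0.45,0],[0,0,0],0],
  [[0.96,-0.45,0],[0,0,0],0],
  [[0.96,-0.45,0],[0,0,0],0],
])

```text
clock: 2.37
eef_pos: [0.5814, -0.2301, 0.4048]
orientation: [3.102, 0.494, 0.0]
wrist_force: [-0.1, 0.2, -0.0]
gripper_width: 0.0001
grip_force: 0.0
```

Request:
jog_arm([
  [[0.96,-0.45,0],[0,0,0],0],
  [[0.96,-0.45,0],[0,0,0],0],
  [[0.96,-0.45,0],[0,0,0],0],
  [[0.96,-0.45,0],[0,0,0],0],
  [[0,0,0],[0,0,-0.99],0],
  [[0,0,0],[0,0,-0.99],0],
  [[0,0,0],[0,0,-0.99],0],
  [[0,0,0],[0,0,-0.99],0],
  [[0,0,0],[0,0,-0.99],0],
  [[0,0,0],[0,0,-0.99],0],
  [[0,0,0],[0,0,-0.99],0],
  [[0,0,0],[0,0,-0.99],0],
  [[0,0,0],[0,0,0],0],
  [[0,0,0],[0,0,0],0],
  [[0,0,0],[0,0,0],0],
])

```text
clock: 3.62
eef_pos: [0.6578, -0.1585, 0.4047]
orientation: [2.851, 1.319, -0.0]
wrist_force: [0.6, -0.3, 0.4]
gripper_width: -0.0002
grip_force: 0.0
```

Run:
```python
from h import *
np.set_printoptions(precision=4,suppress=True)
s=ctrl.observe();e=s["eef_pos"];print(s["clock"],e,s["orientation"],s["q"],s["gripper_width"],s["wrist_force"])
p=get_image("side");W=world(p);c=im=p["pixels"][180:380,270:470,::-1]
cv2.imwrite("pics/s2.png",cv2.resize(c,None,fx=3,fy=3,interpolation=2))
P=W.reshape(-1,3);m=P[(np.hypot(P[:,0]-e[0],P[:,1]-e[1])<.045)&(P[:,2]>.17)]
print("lowest",np.sort(m[:,2])[:8]);t=m[m[:,2]<np.sort(m[:,2])[5]+.03];print(t.min(0),t.max(0))
```

```text
3.6167 [ 0.6578 -0.1585  0.4047] [ 2.8513  1.3189 -0.0001] [-0.334   0.5663  1.4203 -0.0001  1.1551  0.3703] -0.00021983180256130244 [ 0.5502 -0.2743  0.4386]
lowest [0.2333 0.2334 0.2348 0.2358 0.2358 0.2359 0.2365 0.2368]
[ 0.6424 -0.1741  0.2333] [ 0.6721 -0.152   0.2659]
```

View pics/s2.png

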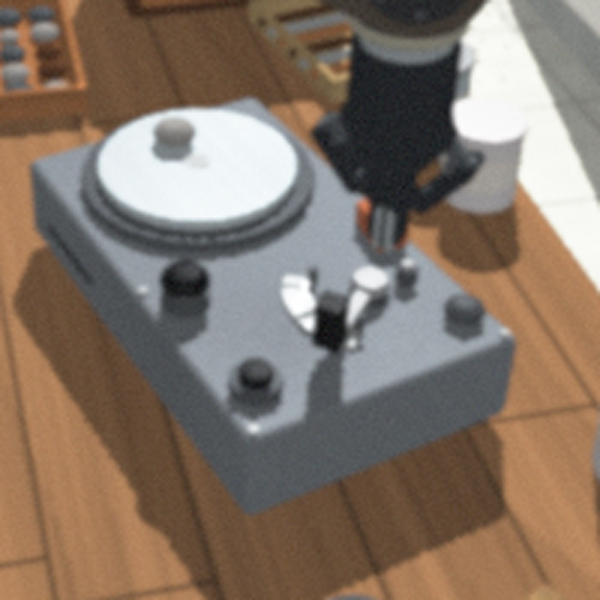

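Run:
```python
from h import *
s=ctrl.observe();e=np.array(s["eef_pos"]);R=cv2.Rodrigues(np.array(s["orientation"]))[0]
for n in("side","top"):
    P=(world(get_image(n)).reshape(-1,3)-e)@R
    P=P[(np.hypot(P[:,0],P[:,1])<.09)&(P[:,2]<.178)&(P[:,2]>0)]
    for a in np.arange(-65,70,10):
        m=P[abs(P[:,1]*1000-a)<5]
        if len(m)>2: print(n,a,len(m),np.round(np.sort(m[:,2])[-3:]*1000,0),np.round(m[m[:,2]>.14,0]*1000).tolist()[:0])
    t=P[P[:,2]>.15];
    if len(t): print("tip xy",t.min(0),t.max(0))
```

```text
side -65 4 [82. 84. 87.] []
side -55 51 [ 96.  98. 100.] []
side -45 82 [107. 107. 110.] []
side -35 147 [122. 123. 124.] []
side -25 158 [128. 129. 129.] []
side -15 192 [162. 163. 166.] []
side -5 299 [168. 169. 169.] []
side 5 254 [169. 170. 173.] []
side 15 295 [162. 162. 164.] []
side 25 240 [126. 127. 128.] []
side 35 269 [121. 121. 122.] []
side 45 100 [110. 110. 113.] []
side 55 62 [94. 98. 98.] []
side 65 11 [84. 84. 87.] []
tip xy [-0.01345663 -0.01398178  0.15004277] [0.00498836 0.01410128 0.17302798]
```

Request:
jog_arm([
  [[0,0,0.8],[0,0,0],0],
  [[0,0,0.8],[0,0,0],0],
  [[0,0,0.8],[0,0,0],0],
  [[0,0,0.8],[0,0,0],0],
  [[0,0,0.8],[0,0,0],0],
  [[0,0,0],[0,0,0],0],
  [[0,-0.2,0],[0,0,0],0],
  [[0,-0.2,0],[0,0,0],0],
  [[0,-0.2,0],[0,0,0],0],
  [[0,0,0],[0,0,0],0],
  [[0,0,0],[0,0,0],0],
])

```text
clock: 4.68
eef_pos: [0.6464, -0.1487, 0.3061]
orientation: [2.848, 1.321, 0.003]
wrist_force: [2.0, -1.2, 2.3]
gripper_width: -0.0003
grip_force: 1.2
```

Request:
jog_arm([
  [[-0.065,-0.25,0],[0,0,1],0],
  [[-0.065,-0.25,0],[0,0,1],0],
  [[-0.065,-0.25,0],[0,0,1],0],
  [[-0.065,-0.25,0],[0,0,1],0],
  [[-0.065,-0.25,0],[0,0,1],0],
  [[-0.065,-0.25,0],[0,0,1],0],
  [[-0.065,-0.25,0],[0,0,1],0],
  [[-0.065,-0.25,0],[0,0,1],0],
  [[0,0,0],[0,0,0],0],
  [[0,0,0],[0,0,0],0],
])

```text
clock: 5.52
eef_pos: [0.6071, -0.1162, 0.3052]
orientation: [3.103, 0.489, 0.001]
wrist_force: [0.5, 0.3, 0.2]
gripper_width: -0.0002
grip_force: 0.0
```

Run:
```python
from h import *
s=ctrl.observe();e=np.array(s["eef_pos"]);print(s["clock"],e,s["orientation"],s["wrist_force"])
p=get_image("side");cv2.imwrite("pics/s3.png",cv2.resize(p["pixels"][180:380,270:470,::-1],None,fx=3,fy=3,interpolation=2))
```

```text
5.5167 [ 0.60714538 -0.11620438  0.30521889] [3.10296967e+00 4.89166434e-01 7.69476183e-04] [0.5381394  0.33824778 0.17046333]
```

View pics/s3.png

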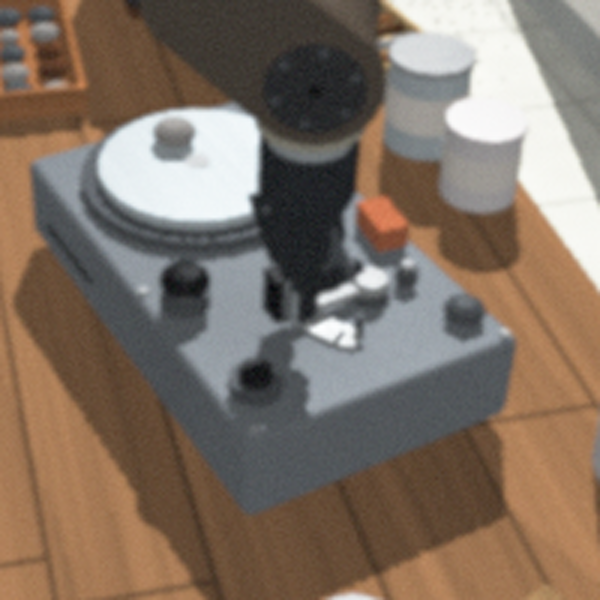

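The lever has moved to about the slow notch: the grip (crop ~275,290) is ahead of the fingers and the pads sit beside it, well clear of both buttons. I'll carry on along the same arc.

Request:
jog_arm([
  [[-0.065,-0.25,0],[0,0,1],0],
  [[-0.065,-0.25,0],[0,0,1],0],
  [[-0.065,-0.25,0],[0,0,1],0],
  [[-0.065,-0.25,0],[0,0,1],0],
  [[-0.065,-0.25,0],[0,0,1],0],
  [[-0.065,-0.25,0],[0,0,1],0],
  [[-0.065,-0.25,0],[0,0,1],0],
  [[-0.065,-0.25,0],[0,0,1],0],
  [[-0.065,-0.25,0],[0,0,1],0],
  [[0,0,0],[0,0,0],0],
  [[0,0,0],[0,0,0],0],
  [[0,0,0],[0,0,0],0],
])

```text
clock: 6.57
eef_pos: [0.5911, -0.0618, 0.3047]
orientation: [3.103, -0.493, 0.0]
wrist_force: [-0.2, 0.3, 0.4]
gripper_width: -0.0001
grip_force: 0.0
```

```bash
cat >> h.py <<'E'
def lever(W):
    P=W.reshape(-1,3);g=P[(P[:,2]>.14)&(P[:,2]<.164)&(np.hypot(P[:,0]-.686,P[:,1]+.0645)<.11)&(np.hypot(P[:,0]-.686,P[:,1]+.0645)>.075)&(np.hypot(P[:,0]-.528,P[:,1]+.039)>.03)]
    return g
E
python3 - <<'E'
from h import *
p=get_image("side");cv2.imwrite("pics/s4.png",cv2.resize(p["pixels"][180:380,270:470,::-1],None,fx=3,fy=3,interpolation=2))
E
```

```text
(no output)
```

View pics/s4.png

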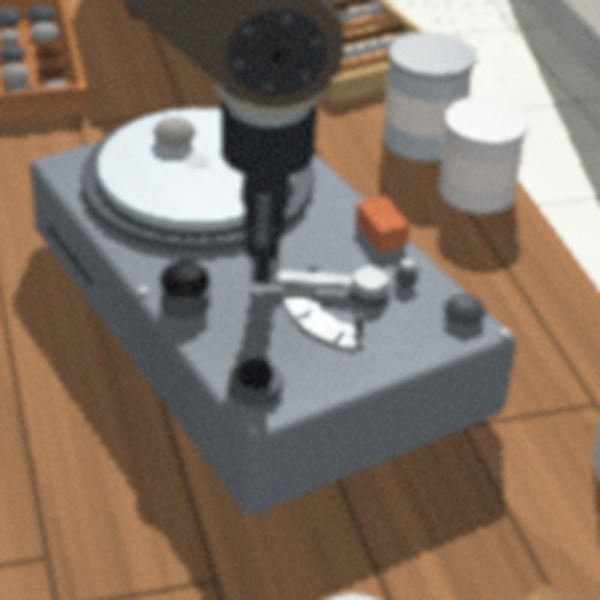

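Request:
jog_arm([
  [[0,0.4,0],[0,0,0],0],
  [[0,0.4,0],[0,0,0],0],
  [[0,0,-0.8],[0,0,0],0],
  [[0,0,-0.8],[0,0,0],0],
  [[0,0,-0.8],[0,0,0],0],
  [[0,0,0],[0,0,0],0],
  [[0,0.78,0],[0,0,0],0],
  [[0,0.78,0],[0,0,0],0],
  [[0,0.78,0],[0,0,0],0],
  [[0,0.78,0],[0,0,0],0],
  [[0,0,0],[0,0,0],0],
  [[0,0,0],[0,0,0],0],
  [[0,0,0],[0,0,0],0],
])

```text
clock: 7.7
eef_pos: [0.5602, -0.1548, 0.3644]
orientation: [-3.102, 0.498, 0.001]
wrist_force: [0.3, -0.2, -0.7]
gripper_width: -0.0004
grip_force: 0.0
```

Run:
```python
from h import *
for n in("side","top"):
    p=get_image(n);g=lever(world(p));print(n,len(g),g.mean(0) if len(g) else 0)
    if n=="side": cv2.imwrite("pics/s5.png",cv2.resize(p["pixels"][180:380,270:470,::-1],None,fx=3,fy=3,interpolation=2))
    if len(g):
        d=g.mean(0);print(1.2+0.6-0.6-(np.arctan2(d[1]+.0645,d[0]-.686)-np.radians(160.9)))
```

```text
side 3 [ 0.60768722 -0.04818477  0.14781106]
1.0720383254956687
top 132 [ 0.59909634 -0.03399931  0.15812182]
1.204181988456785
```

View pics/s5.png

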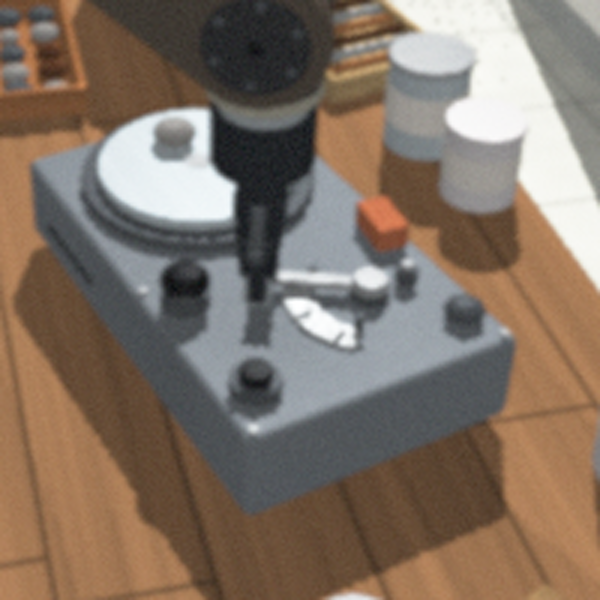

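The lever is home: 1.20 rad in the top view, with the arm at crop ~(310,283). The fingers hang above the start button (crop ~255,375). Next I press.

Request:
jog_arm([
  [[0,0,0.66],[0,0,0],0],
  [[0,0,0.66],[0,0,0],0],
  [[0,0,0.66],[0,0,0],0],
  [[0,0,0.66],[0,0,0],0],
  [[0,0,0.1],[0,0,0],0],
  [[0,0,0.1],[0,0,0],0],
  [[0,0,0],[0,0,0],0],
])

```text
clock: 8.38
eef_pos: [0.5605, -0.1541, 0.294]
orientation: [-3.102, 0.496, 0.0]
wrist_force: [-1.0, 0.9, 2.5]
gripper_width: 0.0004
grip_force: 1.1
```

Request:
jog_arm([
  [[0,0,0.08],[0,0,0],0],
  [[0,0,0.08],[0,0,0],0],
  [[0,0,0],[0,0,0],0],
  [[0,0,0],[0,0,0],0],
])

```text
clock: 8.72
eef_pos: [0.5605, -0.1544, 0.2903]
orientation: [3.102, -0.498, 0.002]
wrist_force: [0.3, 4.0, 4.6]
gripper_width: -0.0003
grip_force: 2.2
```

Request:
jog_arm([
  [[0,0,0.05],[0,0,0],0],
  [[0,0,0.05],[0,0,0],0],
  [[0,0,0],[0,0,0],0],
  [[0,0,0],[0,0,0],0],
])

```text
clock: 9.05
eef_pos: [0.5604, -0.1544, 0.2892]
orientation: [3.102, -0.497, 0.004]
wrist_force: [-4.1, 5.8, 23.1]
gripper_width: 0.0001
grip_force: 11.2
```

Force rose to 23 N, so the button is bottomed. Lift off and check.

Request:
jog_arm([
  [[0,0,-0.4],[0,0,0],0],
  [[0,0,-0.8],[0,0,0],0],
  [[0,0,-0.9],[0,0,0],0],
  [[0,0,-0.9],[0,0,0],0],
  [[0,0,-0.9],[0,0,0],0],
  [[0,0.9,0],[0,0,0],0],
  [[0,0.9,0],[0,0,0],0],
  [[0,0.9,0],[0,0,0],0],
  [[0,0,0],[0,0,0],0],
  [[0,0,0],[0,0,0],0],
  [[0,0,0],[0,0,0],0],
])

```text
clock: 9.97
eef_pos: [0.5392, -0.2186, 0.3845]
orientation: [3.102, -0.498, -0.0]
wrist_force: [0.8, 0.3, 0.1]
gripper_width: 0.0001
grip_force: 0.0
```

Run:
```python
from h import *
p=get_image("top");W=world(p);g=lever(W).mean(0);print(1.2-(np.arctan2(g[1]+.0645,g[0]-.686)-np.radians(160.9)))
s=world(get_image("side")).reshape(-1,3)
for P in(W.reshape(-1,3),s):
    d=P[np.hypot(P[:,0]-.5605,P[:,1]+.155)<.009];print("start z",len(d),np.median(d[:,2]) if len(d) else 0)
o=ctrl.observe();print(o["clock"],o["wrist_force"],o["eef_pos"])
```

```text
1.2040223609106946
start z 157 0.4828455094225018
start z 38 0.12327175425744313
10.0667 [0.56414681 0.27744147 0.54346898] [ 0.53940163 -0.2180424   0.38459946]
```

Lever is home and the button is back up.

```bash
python3 -c "
from rig import job
print(job.finish_job())"
```

```text
the job is handed in; nothing more can be done
None
```

The job is handed in: the lever measured home at about 1.20 rad, the start button was pressed to its bottom stop (23 N) and sprang back up, and the arm stayed clear of the stop button and the loose items; the hand-in call returned no verdict.

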